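# Close up the component case

## Task

Close up the component case on the repair mat using fingertips only: push its drawer fully in and push its lid fully shut, in either order, and only then slide the latch tab across as far as it goes to lock it. Do not grip or lift anything, leave the parts in the tray as they are, do not shift the things standing around the case, and finish with the hand clear.

Things in the scene. Friction and masses are not known exactly. Their poses are not given: they have to be found in the camera images.
- case: Grey plastic case, fixed, 140 deep (x) x 240 wide (y) x 92 mm high: open tray on top, drawer below it in front, lid hinged on the back rim. Origin: centre of the underside, on the table. x points from front (drawer side) to back, y left seen from the front, z up. Front face at x = -70 mm. A steel keeper hook at y = -98 mm reaches 18 mm before the front face, 74 to 109 mm above the table.
- drawer (a joint): How far the drawer sticks out of the case front, m: 0 is fully in, at most 0.08. It slides along the case's x axis, pushed in towards +x with about 2 N (a friction slide, it stays where left). Its front panel is 236 wide (y) and 44 mm high (4 to 48 mm above the table).
- drawer_pull (a point): Middle of the front edge of the drawer's black pull, a flat ledge 56 wide (y), 10 thick (z), standing 24 mm out from the drawer's front panel; 28 mm above the table, at x = -99 mm in the case frame when the drawer is fully in. Its axes are those of the case.
- lid (a joint): Opening angle of the lid, rad: 0 is fully shut (flat on the case rim), at the start it stands about upright (1.35 to 1.6). Stiff hinge: it stays where it is left, and is pushed with about 1 to 3 N at its free edge.
- lid_hinge (a point): On the lid's hinge line, at mid width, 92 mm above the table, level with the lid's underside. Its axes turn with the lid: from the hinge the lid runs 144 mm along this -x; its outer face (upper when shut, facing away from the robot when open) is 7 mm along this +z. The lid is 240 mm wide (y).
- lid_edge (a point): Middle of the lid's free edge, on its outer face. Axes turn with the lid.
- latch (a joint): Travel of the slide latch on the lid's front edge, m: 0 unlocked, 0.030 fully across (locked). Moves towards the case's -y (the right, seen from the front). Friction slide, about 1.5 N, it stays where left.
- latch_tab (a point): Top centre of the latch's thumb tab, a dark steel block 12 (lid x) x 10 (lid y) x 20 mm tall, whose top is 22 mm above the lid's outer face. It stands 6 mm in front of the lid's free edge and right of its middle. A 5 mm thick track lies below it, lower than the lid's outer face. Axes turn with the lid.
- cell1: Battery cell, 14 mm thick, 45 mm long, lying in the case's tray (tray floor 54 mm above the table). Origin: its underside. Not to be touched.
- cell2: The same, in another compartment of the tray. Not to be touched.
- relay: Orange relay block 45 x 28 x 22 mm in the tray. Origin: its underside. Not to be touched.
- motor: Black round motor unit on a 66 mm square aluminium flange, 75 mm high, standing beside the case. Origin: centre of its underside. Bystander.
- spool: Solder-wire spool, 56 mm across, 40 mm high, standing beside the case. Origin: centre of its underside. Bystander.
- screwdriver: Red-handled screwdriver 150 mm long, lying in front of the case to one side. Origin: on its underside. Bystander.
- bracket: Black steel angle bracket 70 x 50 mm, 53 mm high, in front of the case to one side. Origin: centre of its underside. Bystander.

How it is judged:
By the outcome, as a careful person would: the job done as asked, in the order asked, and still so for the second after the job is handed in, with the robot touching nothing.
It also fails if it takes over 51 s, if anything falls off the work surface, if the arm or the gripper's body presses on something with over 40 N, if the wrist force passes 120 N, or if a joint passes its speed limit or range.

## Robot

A 6-joint arm with a two-finger parallel gripper is mounted at the origin on the work surface. World frame = base frame: x ahead of the robot, y to its left, z up, the work surface at z = 0. Lengths are in m, angles in rad, forces in N, time in s.
With the tool pointing down it reaches from about 0.35 to 0.975 m from the base axis. Payload 4.9 kg.
Tool frame: the origin (TCP) lies midway between the tips of the shut fingers; the grasp point (between the pads) lies 19 mm behind it (ctrl.hold_point_z is the distance from the TCP to the grasp point, in m); z points along the fingers, y is the line along which they close (so a half turn about z gives the same grasp; the last joint's range is limited). The gripper opens to 85 mm and grips with 20 to 120 N. Pads are 22 mm wide; open, the fingers measure 114 mm over their backs; the gripper's body (76 mm by 85 mm) begins 54 mm behind the grasp point. The pads swing forward as they close: fully open they stand 13 mm farther back than shut.
Start: joints at [1.019, 0.053, 1.613, -0, 1.476, -0.119], TCP at [0.262, 0.567, 0.231] pointing down, gripper open.
Joint ranges: [-3.01, 3.01], [-1.01, 2.22], [0.06, 2.58], [-1.02, 4.17], [0.09, 2.62], [-3.14, 3.14]. Speed limits (rad/s): [2.57, 2.57, 3.14, 3.14, 3.14, 3.14].

## Interface

Orientations are given as a rotation vector (axis times angle).
In Python, from station import status, viewer, finish_job, ctrl gives the robot as it stands.
- The arm moves only by the shell command python3 -m jog 'ROWS' [FORCE]. ROWS is JSON, a list of rows, each a list of 7 numbers: the turn, a rotation vector about the tool's x, y, z each as a share of 5 degrees, from -1 to 1, then the shift along the tool's x, y, z each as a share of 30 mm, from -1 to 1, then the opening, from -1 (shut) to 1 (fully open). A call has 1 to 5 rows; each row shifts and turns the commanded pose from where the row before left it, along the tool's axes as they then stand; what a row does not reach is not made up. A row lasts 1/8 s, in which the tool goes at most 62.5 mm and 10.7 degrees, less where a joint would pass 70% of its speed; a pose out of reach is approached as far as the arm can. A call with a number of a shift or a turn outside -1 to 1 is refused whole. A call with a gripper value outside its range is refused whole. The fingers move at their own pace and stop on an object; FORCE is the grip in N (left out, the last holds). Time passes only in rows, so rows that do not move let the fingers close. It gives the time, the measured TCP pose, the force, the opening and the grip force at its end, in the units of the state.
- status.get_obs(): the state, without advancing time (a new reading comes with each control period).
- viewer.get_image(name): name is "scene" or "top" or "wrist"; returns a dict with "img" (420x560x3 uint8, red, green, blue), "fovy" (degrees; the focal length in pixels is half the picture's height over the tangent of half this angle, whatever the lens; pixels are square), "cx", "cy" (the principal point, pixels), "rvec" (rotation vector, rad) and "tvec" (3), from world to camera coordinates, as OpenCV has them. Camera axes: x right, y down, z forward; pixel columns grow to the right and rows downward; lengths in m; the calibration is good to about 2 mm. A picture is of the moment at which its call begins. There is no depth.
- finish_job(): hands the job in; it is judged then, once.
The state is a dict: "t": time; "q": joint angles; "dq": joint speeds; "effort": joint torques, N m; "tool_pos": TCP position; "tool_rot": TCP orientation; "contact_force": force on the tool from outside, world axes, zero at the start; "wrist_torque": the same for the moment, N m; "opening": finger opening in m; "grip_force": force on a finger pad.
Only numpy, scipy, OpenCV 4.12 (cv2) and the standard library are available. Lean on these libraries where they do the work, as an engineer would, in place of code of your own. Each camera call takes 0.05 s, during which the arm holds its last target. There are 200 camera calls.

## Working session

There is one attempt and no reset: what is moved stays moved. The work goes in short steps, Python scripts to look and compute and a shell command to move; the robot and the scene stay as the last step left them, time stands still between calls to the robot, and variables do not carry over. Pictures are saved under pics/ and viewed, at most 10 in all, crops included, and the job is handed in when it is done.

```bash
ls; mkdir -p pics
cat > h.py <<'E'
import numpy as np,cv2
from scipy.spatial.transform import Rotation as R
from station import status,viewer,ctrl
def cam(d):
    f=d["img"].shape[0]/2/np.tan(np.radians(d["fovy"])/2)
    K=np.array([[f,0,d["cx"]],[0,f,d["cy"]],[0,0,1.]])
    Rm=R.from_rotvec(d["rvec"]).as_matrix();return K,Rm,np.array(d["tvec"])
def ray(d,u,v):
    K,Rm,t=cam(d);return -Rm.T@t,Rm.T@np.linalg.solve(K,[u,v,1.])
def onz(d,u,v,z):
    o,r=ray(d,u,v);return o+r*(z-o[2])/r[2]
def proj(d,P):
    K,Rm,t=cam(d);p=(Rm@np.atleast_2d(P).T).T+t;p=p@K.T;return p[:,:2]/p[:,2:]
def tri(d1,p1,d2,p2):
    o1,r1=ray(d1,*p1);o2,r2=ray(d2,*p2)
    s=np.linalg.lstsq(np.c_[r1,-r2],o2-o1,rcond=None)[0]
    a,b=o1+s[0]*r1,o2+s[1]*r2;return (a+b)/2,np.linalg.norm(a-b)
E
python3 - <<'E'
from h import *
import pickle
D={}
for n in("scene","top","wrist"):
    d=viewer.get_image(n);D[n]=d
    if n!="wrist": cv2.imwrite(f"pics/{n}0.png",cv2.resize(d["img"][...,::-1],(784,588),interpolation=cv2.INTER_CUBIC))
    o,r=ray(d,d["cx"],d["cy"]);print(n,d["fovy"],o,r)
pickle.dump(D,open("d0.pkl","wb"))
print(status.get_obs())
E
```

```text
pics
scene 50.464564788217885 [0.81957339 0.63947274 0.88748147] [-0.30709455 -0.5810759  -0.75368676]
top 47.915541107033015 [0.34958277 0.06525942 0.93931884] [ 0.18825712 -0.02765353 -0.98173038]
wrist 59.14763220588786 [0.20070495 0.59475135 0.37306279] [ 0.24215918 -0.11343609 -0.96358247]
{'t': 0.15, 'q': array([ 1.01898895e+00,  5.31975764e-02,  1.61401069e+00, -3.46486370e-06,
        1.47599124e+00, -1.18996813e-01]), 'dq': array([ 2.46986766e-04, -5.25314115e-05, -4.13980588e-03,  2.72846111e-03,
       -9.49390340e-04, -6.35498772e-04]), 'effort': array([-1.96036262e-04, -3.94243419e+01, -3.70720482e+01, -2.08052234e-04,
        4.68640108e-03, -1.12917462e-05]), 'tool_pos': array([0.26187594, 0.56694298, 0.230331  ]), 'tool_rot': array([-6.74449665e-01, -3.06780279e+00,  2.38476775e-03]), 'contact_force': array([ 0.02119621, -0.47134961,  0.06924722]), 'wrist_torque': array([0.00173763, 0.04145296, 0.00252558]), 'grip_force': 0.0, 'opening': 0.08577932877894454}
```

View pics/scene0.png

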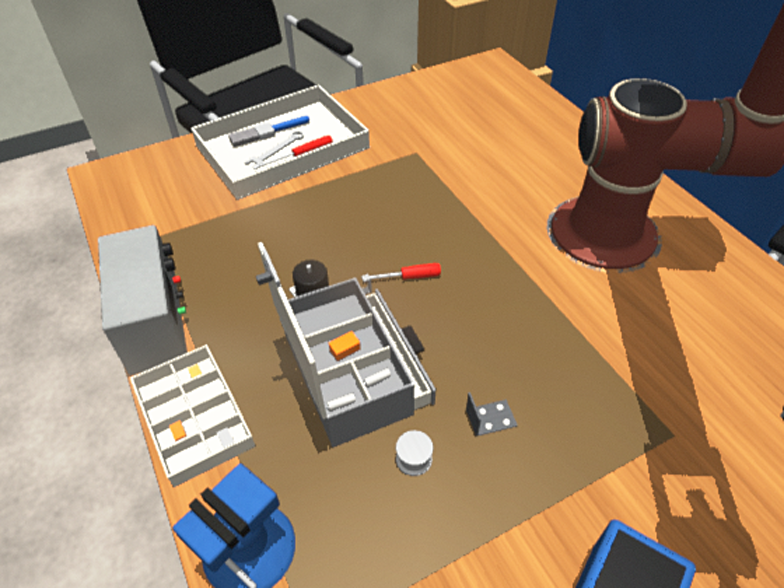

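View pics/top0.png

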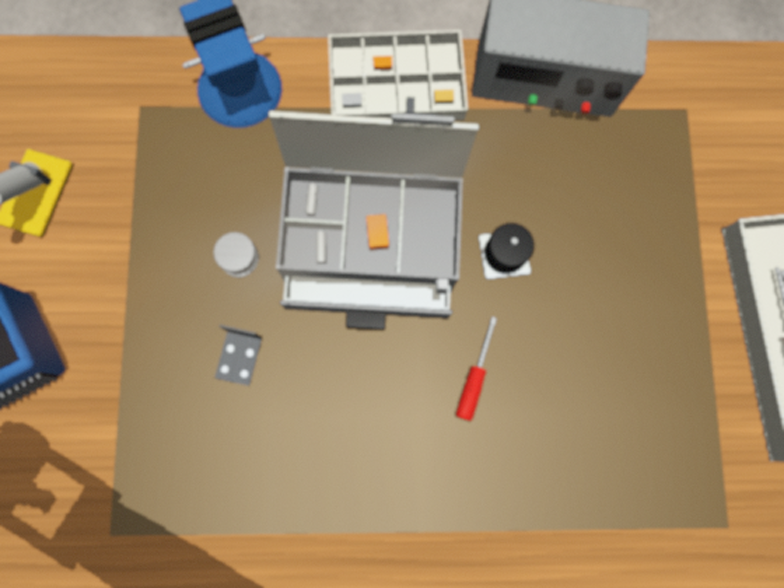

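The case sits in the top view with its rim corners near (277,275), (459,280), (463,178) and (286,170) in the enlarged picture. The drawer front is around (283,307)–(450,314) and the pull at (366,325). The lid is upright with its edge along (273,115)–(476,126) and the tab near (422,119). The spool is on the left, the motor on the right, the bracket and screwdriver are in front on either side.

Run:
```python
from h import *
import pickle
D=pickle.load(open("d0.pkl","rb"));T=D["top"];S=D["scene"]
t=lambda u,v,z:onz(T,u/1.4,v/1.4,z)
fl,fr,br,bl=t(277,275,.092),t(459,280,.092),t(463,178,.092),t(286,170,.092)
print("rim",fl,fr,br,bl)
y=(fl-fr);print("w",np.linalg.norm(y),"yaw",np.degrees(np.arctan2(-y[0],y[1])), "d",np.linalg.norm(bl-fl),np.linalg.norm(br-fr))
a,b=t(283,307,.048),t(450,314,.048);print("drawer",a,b,np.linalg.norm(a-b))
print("pull",t(347,328,.033),t(385,329,.033))
print("hook",t(442,285,.109))
# lid edge corners by two views
print("lidL?",tri(T,(476/1.4,124/1.4),S,(262/1.4,244/1.4)))
print("tab",tri(T,(422/1.4,119/1.4),S,(263/1.4,280/1.4)))
for n,u,v,z in(("spool",235,252,.04),("motor",513,243,.075),("brk",240,357,.003),("sd1",493,320,.01),("sd2",465,418,.015)):print(n,t(u,v,z))
c=lambda d,u0,v0,w,h,n:cv2.imwrite(n,cv2.resize(d["img"][v0:v0+h,u0:u0+w,::-1],(w*4,h*4),interpolation=cv2.INTER_CUBIC))
c(S,160,150,190,150,"pics/sc.png");c(T,180,70,190,150,"pics/tc.png")
```

```text
rim [0.54545551 0.19174663 0.092     ] [ 0.53812232 -0.04680592  0.092     ] [ 0.67976616 -0.05616995  0.092     ] [0.69074189 0.18315409 0.092     ]
w 0.2386652358478292 yaw -1.7607395079390011 d 0.14554024705039414 0.14195302844808372
drawer [0.51086521 0.18909382 0.048     ] [ 0.5002568  -0.03893886  0.048     ] 0.2282792999661939
pull [0.48376657 0.10246894 0.033     ] [0.48212503 0.04998214 0.033     ]
hook [ 0.5278119  -0.02243856  0.109     ]
lidL? (array([ 0.68747394, -0.05115678,  0.23473926]), np.float64(0.004504976351883716))
tab (array([0.70557927, 0.00689625, 0.21774726]), np.float64(0.00388434110467682))
spool [0.59052398 0.25863066 0.04      ]
motor [ 0.59322451 -0.12413271  0.075     ]
brk [0.44763291 0.25409557 0.003     ]
sd1 [ 0.49774059 -0.10474013  0.01      ]
sd2 [ 0.36025779 -0.05989576  0.015     ]
```

View pics/sc.png

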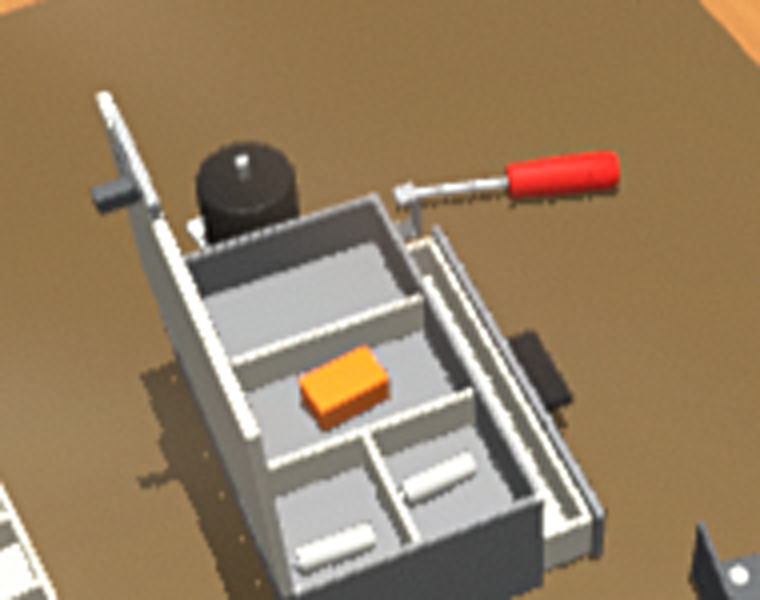

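View pics/tc.png

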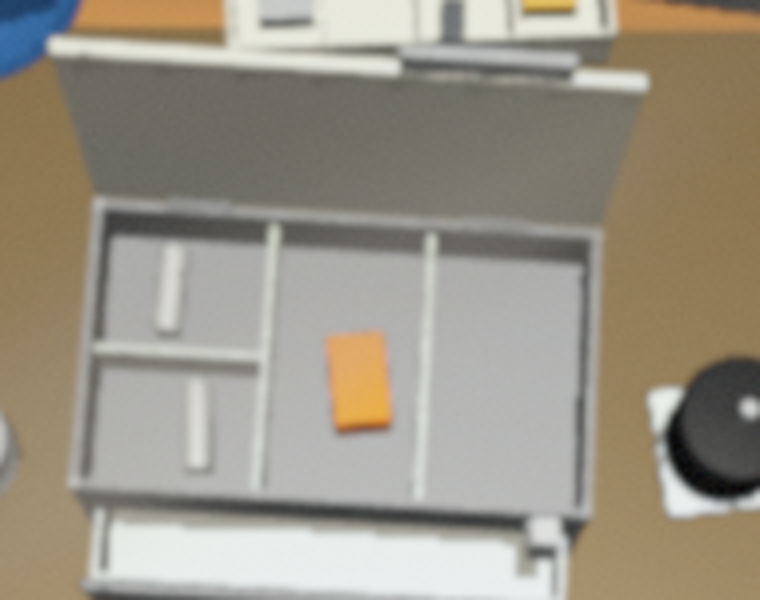

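The crops show the hook at the right end of the front, about crop px (545,530) in the top view. The tab sits behind the lid at about (110,190) in the scene crop. The case yaw is about -2.7° and the drawer is about 30 mm out. I'll shut the fingers and align the tool with the case.

```bash
cat >> h.py <<'E'
YAW=np.radians(-2.7);C=np.array([.6135,.068,0])
Rc=R.from_euler('z',YAW).as_matrix()
def tocase(p): return Rc.T@(np.array(p)-C)
def toworld(p): return Rc@np.array(p)+C
def delta(pc,o=None):
    o=o or status.get_obs();Rt=R.from_rotvec(o["tool_rot"])
    return np.round(Rt.inv().apply(toworld(pc)-o["tool_pos"])/.03,2)
def rep():
    o=status.get_obs();Rt=R.from_rotvec(o["tool_rot"]).as_matrix()
    print("t",o["t"],"case mm",np.round(1000*tocase(o["tool_pos"]),1),"F",np.round(Rc.T@o["contact_force"],1),"toolaxes\n",np.round(Rc.T@Rt,3))
E
python3 -m jog '[[0,0,-0.88,0,0,0,-1],[0,0,-0.88,0,0,0,-1],[0,0,-0.88,0,0,0,-1],[0,0,-0.88,0,0,0,-1],[0,0,-0.88,0,0,0,-1]]' 20
python3 -c "
from h import *
rep();print('pull',tocase([.483,.0762,.033]),'tab',tocase([.7056,.0069,.218]),'lidR',tocase([.6875,-.051,.235]))
print(delta([-.17,0,.22]))"
```

```text
t: 0.78
tool_pos: [0.262, 0.5671, 0.2307]
tool_rot: [-0.073, -3.14, 0.001]
contact_force: [-0.4, 0.3, -0.2]
opening: -0.0001
grip_force: 0.0
t 0.775 case mm [-374.6  482.   230.7] F [-0.4  0.3 -0.2] toolaxes
 [[-1.    -0.001 -0.   ]
 [-0.001  1.    -0.001]
 [ 0.    -0.001 -1.   ]]
pull [-0.1307414   0.00204351  0.033     ] tab [ 0.09487596 -0.05669367  0.218     ] lidR [ 0.07952352 -0.11538202  0.235     ]
[ -6.81 -16.07   0.37]
```

```bash
J="python3 -m jog"
$J '[[0,0,0,-0.4,-1,0,-1],[0,0,0,-0.4,-1,0,-1],[0,0,0,-0.4,-1,0,-1],[0,0,0,-0.4,-1,0,-1],[0,0,0,-0.4,-1,0,-1]]' >/dev/null
$J '[[0,0,0,-0.4,-1,0,-1],[0,0,0,-0.4,-1,0,-1],[0,0,0,-0.4,-1,0,-1],[0,0,0,-0.4,-1,0,-1],[0,0,0,-0.4,-1,0,-1]]' >/dev/null
$J '[[0,0,0,-0.4,-1,0,-1],[0,0,0,-0.4,-1,0,-1],[0,0,0,-0.4,-1,0,-1],[0,0,0,-0.4,-1,0,-1],[0,0,0,-0.4,-1,0,-1]]' >/dev/null
$J '[[0,0,0,-0.8,-1,0,-1],[0,0,0,0,0,0,-1],[0,0,0,0,0,0,-1]]'
python3 -c "
from h import *
rep();print(delta([-.17,0,.027]))"
```

```text
t: 3.02
tool_pos: [0.4421, 0.0782, 0.231]
tool_rot: [-0.077, -3.14, -0.001]
contact_force: [-0.0, 0.1, -0.3]
opening: 0.0001
grip_force: 0.0
t 3.025 case mm [-171.7    2.1  231. ] F [-0.   0.1 -0.3] toolaxes
 [[-1.     0.002 -0.001]
 [ 0.002  1.     0.   ]
 [ 0.001  0.    -1.   ]]
[-0.06 -0.07  6.8 ]
```

```bash
J="python3 -m jog"
$J '[[0,0,0,0,0,1,-1],[0,0,0,0,0,1,-1],[0,0,0,0,0,1,-1],[0,0,0,0,0,1,-1],[0,0,0,0,0,1,-1]]' >/dev/null
$J '[[0,0,0,0,-0.07,1,-1],[0,0,0,0,0,0.75,-1],[0,0,0,0,0,0,-1]]'
$J '[[0,0,0,-0.3,0,0,-1],[0,0,0,-0.3,0,0,-1],[0,0,0,-0.3,0,0,-1],[0,0,0,-0.2,0,0,-1]]'
$J '[[0,0,0,-0.2,0,0,-1],[0,0,0,-0.2,0,0,-1],[0,0,0,-0.2,0,0,-1]]'
python3 -c "
from h import *
rep()"
```

```text
t: 4.03
tool_pos: [0.44, 0.0767, 0.0269]
tool_rot: [-0.074, -3.136, 0.0]
contact_force: [-1.0, -0.7, 0.2]
opening: 0.0002
grip_force: 0.0
t: 4.53
tool_pos: [0.4762, 0.0742, 0.0293]
tool_rot: [-0.077, -3.141, -0.0]
contact_force: [-2.1, -0.7, 1.0]
opening: 0.0002
grip_force: 0.8
t: 4.9
tool_pos: [0.4934, 0.0733, 0.0286]
tool_rot: [-0.077, -3.14, 0.0]
contact_force: [-1.7, -1.3, 1.1]
opening: 0.0001
grip_force: 0.8
t 4.9 case mm [-120.2   -0.4   28.6] F [-1.6 -1.4  1.1] toolaxes
 [[-1.     0.002 -0.001]
 [ 0.002  1.    -0.   ]
 [ 0.001 -0.    -1.   ]]
```

```bash
J="python3 -m jog"
$J '[[0,0,0,-0.15,0,0.05,-1],[0,0,0,-0.1,0,0,-1]]'|grep -E "pos|force"
$J '[[0,0,0,-0.1,0,0,-1],[0,0,0,0,0,0,-1]]'|grep -E "pos|force"
$J '[[0,0,0,-0.07,0,0,-1],[0,0,0,0,0,0,-1]]'|grep -E "pos|force"
python3 -c "
from h import *
rep()"
```

```text
tool_pos: [0.5009, 0.073, 0.0271]
contact_force: [-1.1, -0.6, 0.4]
grip_force: 0.8
tool_pos: [0.5041, 0.0729, 0.0273]
contact_force: [0.1, 0.3, -0.3]
grip_force: 0.1
tool_pos: [0.506, 0.0728, 0.0273]
contact_force: [-0.7, -0.4, -0.2]
grip_force: 0.3
t 5.65 case mm [-107.6   -0.3   27.3] F [-0.6 -0.4 -0.2] toolaxes
 [[-1.     0.002  0.   ]
 [ 0.002  1.     0.   ]
 [-0.     0.    -1.   ]]
```

```bash
J="python3 -m jog"
for i in 1; do $J '[[0,0,0,-0.07,0,0,-1],[0,0,0,0,0,0,-1]]'|grep -E "pos|t_force"; done
$J '[[0,0,0,-0.07,0,0,-1],[0,0,0,0,0,0,-1]]'|grep -E "pos|t_force"
$J '[[0,0,0,-0.07,0,0,-1],[0,0,0,0,0,0,-1]]'|grep -E "pos|t_force"
```

```text
tool_pos: [0.5079, 0.0727, 0.0273]
contact_force: [-1.2, 0.1, 0.6]
tool_pos: [0.5081, 0.0727, 0.027]
contact_force: [-8.6, -0.4, 6.5]
tool_pos: [0.5082, 0.0727, 0.0267]
contact_force: [-15.2, 0.8, 11.9]
```

```bash
J="python3 -m jog"
$J '[[0,0,0,0.6,0,0,-1],[0,0,0,0.6,0,0,-1],[0,0,0,0.5,0,0,-1],[0,0,0,0,0,-1,-1],[0,0,0,0,0,-1,-1]]'|grep -E "pos|t_force"
$J '[[0,0,0,0,0,-1,-1],[0,0,0,0,0,-1,-1],[0,0,0,0,0,-1,-1],[0,0,0,0,0,-1,-1],[0,0,0,0,0,-1,-1]]'|grep -E "pos|t_force"
python3 - <<'E'
from h import *
import pickle
D={n:viewer.get_image(n) for n in("scene","top","wrist")}
pickle.dump(D,open("d1.pkl","wb"))
c=lambda d,u0,v0,w,h:cv2.resize(d["img"][v0:v0+h,u0:u0+w,::-1],(w*4,h*4),interpolation=cv2.INTER_CUBIC)
cv2.imwrite("pics/d1.png",np.vstack([c(D["top"],180,160,190,75),c(D["scene"],180,200,190,75)]))
cv2.imwrite("pics/w1.png",D["wrist"]["img"][...,::-1])
T=D["top"]
# predicted pull front edge at fully in
print(proj(T,[toworld([-.099,y,.033]) for y in(.028,-.028)])-[180,160],proj(T,[toworld([-.075,y,.048]) for y in(.118,-.118)])-[180,160])
E
```

```text
tool_pos: [0.4608, 0.075, 0.0878]
contact_force: [0.8, 0.0, -0.5]
tool_pos: [0.4613, 0.075, 0.2386]
contact_force: [1.1, -0.4, 0.3]
[[68.87236564 57.92421456]
 [97.60793351 59.150504  ]] [[ 22.37104885  42.24474425]
 [144.82347456  47.53681446]]
```

View pics/d1.png

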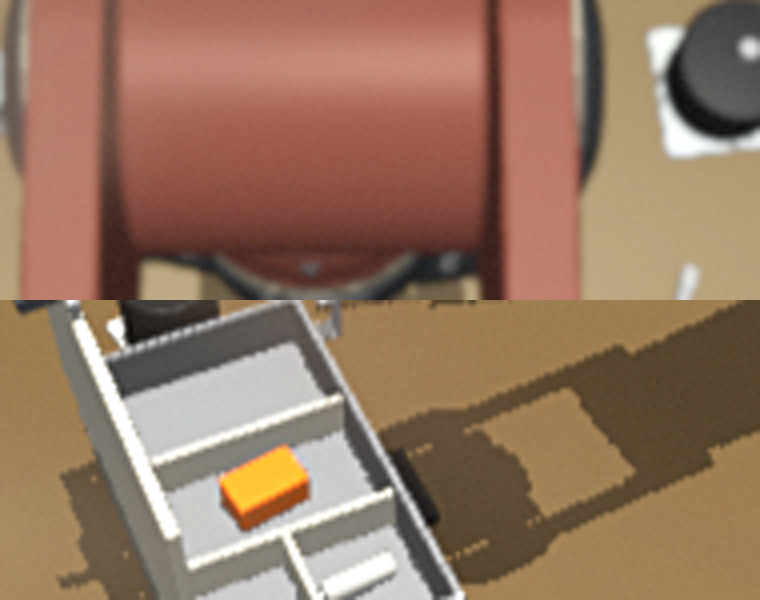

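View pics/w1.png

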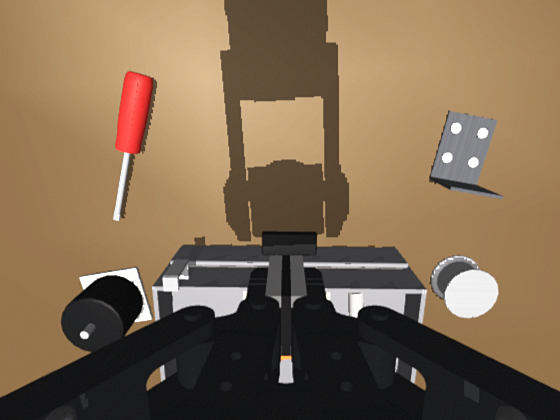

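In the wrist view the pull is at (289,232–255), the panel top edge is near rows 246–262, and there's a thin light line at row ~264. I'll check whether that line is a gap or the rim.

Run:
```python
from h import *
import pickle
d=pickle.load(open("d1.pkl","rb"))["wrist"]
print("cam",tocase(ray(d,280,210)[0]))
for u in(220,360):
    col=d["img"][236:300,u-2:u+3].mean((1,2)).astype(int);print(u,list(enumerate(col,236))[::1])
P=[(-.099,0,.033),(-.075,.07,.048),(-.07,.07,.048),(-.07,.07,.092),(-.066,.07,.092),(-.07,.118,.092),(-.07,-.118,.092),(-.066,.07,.054),(-.075,.07,.004),(.07,.07,.092)]
for p in P: print(p,proj(d,toworld(p)).round(1))
```

```text
cam [-0.21899242 -0.00094281  0.38411406]
220 [(236, np.int64(140)), (237, np.int64(140)), (238, np.int64(140)), (239, np.int64(139)), (240, np.int64(139)), (241, np.int64(139)), (242, np.int64(140)), (243, np.int64(141)), (244, np.int64(107)), (245, np.int64(62)), (246, np.int64(58)), (247, np.int64(60)), (248, np.int64(60)), (249, np.int64(60)), (250, np.int64(59)), (251, np.int64(62)), (252, np.int64(62)), (253, np.int64(62)), (254, np.int64(62)), (255, np.int64(61)), (256, np.int64(57)), (257, np.int64(55)), (258, np.int64(59)), (259, np.int64(58)), (260, np.int64(74)), (261, np.int64(147)), (262, np.int64(211)), (263, np.int64(228)), (264, np.int64(215)), (265, np.int64(171)), (266, np.int64(128)), (267, np.int64(90)), (268, np.int64(57)), (269, np.int64(59)), (270, np.int64(61)), (271, np.int64(62)), (272, np.int64(61)), (273, np.int64(61)), (274, np.int64(61)), (275, np.int64(62)), (276, np.int64(62)), (277, np.int64(61)), (278, np.int64(62)), (279, np.int64(60)), (280, np.int64(62)), (281, np.int64(61)), (282, np.int64(61)), (283, np.int64(62)), (284, np.int64(60)), (285, np.
[... 1370 characters left out ...]
(285, np.int64(59)), (286, np.int64(56)), (287, np.int64(55)), (288, np.int64(111)), (289, np.int64(188)), (290, np.int64(212)), (291, np.int64(209)), (292, np.int64(192)), (293, np.int64(190)), (294, np.int64(240)), (295, np.int64(246)), (296, np.int64(245)), (297, np.int64(245)), (298, np.int64(246)), (299, np.int64(245))]
(-0.099, 0, 0.033) [[286.3 229.3]]
(-0.075, 0.07, 0.048) [[357.8 257.3]]
(-0.07, 0.07, 0.048) [[357.5 262. ]]
(-0.07, 0.07, 0.092) [[367.  282.7]]
(-0.066, 0.07, 0.092) [[366.7 286.9]]
(-0.07, 0.118, 0.092) [[422.1 282.6]]
(-0.07, -0.118, 0.092) [[150.8 283. ]]
(-0.066, 0.07, 0.054) [[358.4 268.4]]
(-0.075, 0.07, 0.004) [[350.2 241.4]]
(0.07, 0.07, 0.092) [[358.4 413.1]]
```

The panel's face spans 16 rows and its 5 mm top follows directly, so the drawer is fully in, which agrees with the hard stop at 15 N. I'll refine the case frame and go over and behind the lid.

```bash
sed -i 's/YAW=np.radians(-2.7);C=np.array(\[.6135,.068,0\])/YAW=np.radians(-3.2);C=np.array([.6172,.070,0])/' h.py
python3 - <<'E'
from h import *
import pickle
rep();print(delta([-.155,.03,.285]),delta([.145,.03,.285]))
E
```

```text
t 7.8 case mm [-154.9   -3.7  239.4] F [ 0.3  0.  -0.7] toolaxes
 [[-1.    -0.007  0.005]
 [-0.007  1.     0.   ]
 [-0.005  0.    -1.   ]]
[-0.01  1.12 -1.52] [-10.01   1.05  -1.47]
```

```bash
J="python3 -m jog"
$J '[[0,0,0,0,0.5,-0.8,-1],[0,0,0,0,0.5,-0.8,-1],[0,0,-0.1,-1,0,0,-1],[0,0,0,-1,0,0,-1],[0,0,0,-1,0,0,-1]]' |grep pos
$J '[[0,0,0,-1,0,0,-1],[0,0,0,-1,0,0,-1],[0,0,0,-1,0,0,-1],[0,0,0,-1,0,0,-1],[0,0,0,-1,0,0,-1]]' |grep -E "pos|t_force"
$J '[[0,0,0,-1,0,0,-1],[0,0,0,-1,0,0,-1],[0,0,0,0,0,0,-1],[0,0,0,0,0,0,-1]]'|grep -E "pos|t_force"
python3 - <<'E'
from h import *
import pickle
rep();print(delta([.145,.03,.2]))
D={n:viewer.get_image(n) for n in("scene","top","wrist")}
pickle.dump(D,open("d2.pkl","wb"))
cv2.imwrite("pics/w2.png",np.hstack([D["wrist"]["img"][::1,100:460],D["scene"]["img"][:,100:460]])[...,::-1])
E
```

```text
tool_pos: [0.5529, 0.1011, 0.2832]
tool_pos: [0.7028, 0.095, 0.2826]
contact_force: [-0.0, -0.2, -0.8]
tool_pos: [0.7617, 0.0927, 0.2835]
contact_force: [0.8, 0.2, -0.2]
t 9.55 case mm [143.   30.7 283.5] F [ 0.8  0.2 -0.2] toolaxes
 [[-1.    -0.016 -0.003]
 [-0.016  1.    -0.   ]
 [ 0.003 -0.    -1.   ]]
[-0.07 -0.02  2.78]
```

View pics/w2.png

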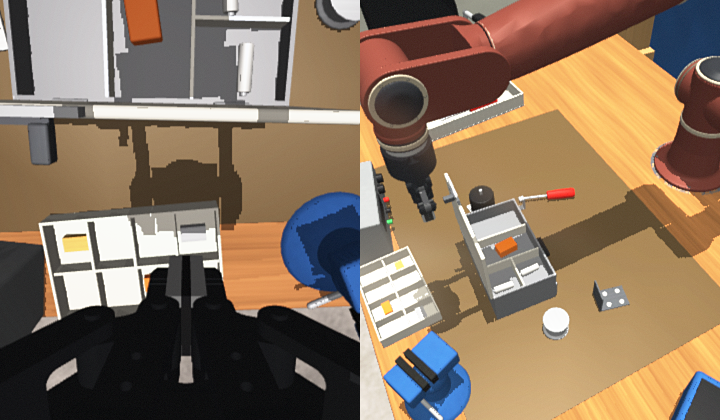

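The tip is about 60 mm behind the upright lid and well left of the tab, which is at (142,142) in the wrist frame. Next: lower, then push along an arc.

```bash
J="python3 -m jog"
$J '[[0,0,-0.18,0,0,0.9,-1],[0,0,0,0,0,0.9,-1],[0,0,0,0,0,0.85,-1],[0,0,0,0.5,0,0,-1],[0,0,0,0.5,0,0,-1]]' |grep -E "pos|t_force"
$J '[[0,0,0,0.4,0,0,-1],[0,0,0,0.37,0,0.02,-1],[0,0,0,0.4,0,0.04,-1],[0,0,0,0.4,0,0.06,-1]]' |grep -E "pos|t_force"
$J '[[0,0,0,0.4,0,0.1,-1],[0,0,0,0.4,0,0.12,-1],[0,0,0,0.33,0,0.14,-1]]' |grep -E "pos|t_force"
python3 -c "
from h import *
rep()"
```

```text
tool_pos: [0.7313, 0.0935, 0.2054]
contact_force: [-0.6, -0.2, -0.2]
tool_pos: [0.6851, 0.0946, 0.2028]
contact_force: [0.9, 0.8, 1.0]
tool_pos: [0.6505, 0.0955, 0.191]
contact_force: [1.2, 0.9, 1.0]
t 11.2 case mm [ 31.9  27.3 191. ] F [1.2 1.  1. ] toolaxes
 [[-1.    -0.032 -0.   ]
 [-0.032  1.     0.   ]
 [ 0.     0.    -1.   ]]
```

```bash
J="python3 -m jog"
$J '[[0,0,0.3,0.4,0,0.25,-1],[0,0,0,0.4,0,0.28,-1],[0,0,0,0.33,0,0.38,-1],[0,0,0,0.3,0,0.43,-1]]' |grep -E "pos|t_force"
$J '[[0,0,0,0.24,0,0.4,-1],[0,0,0,0.18,0,0.37,-1],[0,0,0,0.1,0,0.35,-1]]' |grep -E "pos|t_force"
$J '[[0,0,0,0.08,0,0.3,-1],[0,0,0,0.05,0,0.2,-1]]' |grep -E "pos|t_force"
$J '[[0,0,0,0,0,0.1,-1],[0,0,0,0,0,0.1,-1]]' |grep -E "pos|t_force"
python3 -c "
from h import *
rep()"
```

```text
tool_pos: [0.6077, 0.0972, 0.1502]
contact_force: [-0.1, 1.6, 0.9]
tool_pos: [0.5925, 0.0979, 0.1166]
contact_force: [-0.1, 0.6, 0.1]
tool_pos: [0.589, 0.0981, 0.1019]
contact_force: [0.3, -0.5, 1.4]
tool_pos: [0.589, 0.0982, 0.0988]
contact_force: [-10.1, -0.1, 19.8]
t 12.575 case mm [-29.7  26.6  98.8] F [-10.1  -0.6  19.8] toolaxes
 [[-1.    -0.005 -0.002]
 [-0.005  1.    -0.   ]
 [ 0.002 -0.    -1.   ]]
```

```bash
J="python3 -m jog"
$J '[[0,0,0,0,0,-0.5,-1],[0,0,0,0,0,-1,-1],[0,0,0,0,0,-1,-1],[0,0,0,0,0,0,-1],[0,0,0,0,0,0,-1]]' |grep -E "pos|t_force"
python3 - <<'E'
from h import *
import pickle
rep()
d=viewer.get_image("wrist");pickle.dump(d,open("d3.pkl","wb"))
cv2.imwrite("pics/w3.png",d["img"][...,::-1])
for p in [(-.08,-.057,.121),(-.074,0,.099),(-.074,-.12,.099),(-.088,-.098,.109)]: print(p,proj(d,toworld(p)).round(1))
E
```

```text
tool_pos: [0.5888, 0.0981, 0.1709]
contact_force: [0.3, -0.4, 0.1]
t 13.2 case mm [-29.9  26.5 170.9] F [ 0.3 -0.3  0.1] toolaxes
 [[-1.    -0.005 -0.001]
 [-0.005  1.    -0.   ]
 [ 0.001 -0.    -1.   ]]
(-0.08, -0.057, 0.121) [[125.2 142.3]]
(-0.074, 0, 0.099) [[241.3 150.1]]
(-0.074, -0.12, 0.099) [[ 32.7 148.9]]
(-0.088, -0.098, 0.109) [[ 56.8 124.9]]
```

View pics/w3.png

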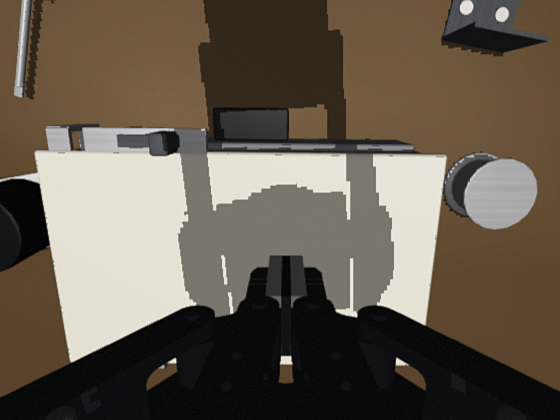

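The lid lies flat on the rim. There's a dark block near (150–178, 132–155) with a dark bar to its left at (117–150), and the hook at (47–98, 127–150). I'll zoom in once on the tab.

Run:
```python
from h import *
import pickle
d=pickle.load(open("d3.pkl","rb"))
cv2.imwrite("pics/w3z.png",cv2.resize(d["img"][115:165,30:220,::-1],(760,200),interpolation=cv2.INTER_NEAREST))
for u,v in((150,132),(165,132),(178,132),(150,154),(165,154)): print(u,v,tocase(onz(d,u,v,.121)).round(4),tocase(onz(d,u,v,.101)).round(4))
```

```text
150 132 [-0.0853 -0.0438  0.121 ] [-0.084  -0.0509  0.101 ]
165 132 [-0.0853 -0.0361  0.121 ] [-0.0841 -0.0425  0.101 ]
178 132 [-0.0854 -0.0295  0.121 ] [-0.0841 -0.0352  0.101 ]
150 154 [-0.0741 -0.0448  0.121 ] [-0.0717 -0.0521  0.101 ]
165 154 [-0.0741 -0.037   0.121 ] [-0.0717 -0.0435  0.101 ]
```

View pics/w3z.png

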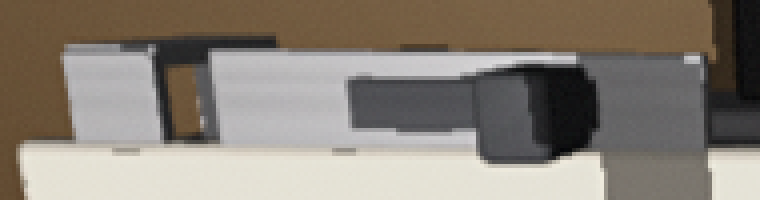

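The tab's top face is at u 150–166, v 133–155, so its centre is near case (-80, -41) mm and its left face at y ≈ -35 mm. I'll come down to the left of it and slide it right.

```bash
J="python3 -m jog"
$J '[[0,0,0,0.83,-0.5,0,-1],[0,0,0,0.84,-0.48,0,-1],[0,0,0,0,0,0.7,-1],[0,0,0,0,0,0.7,-1],[0,0,0,0,0,0.7,-1]]' |grep -E "pos|t_force"
$J '[[0,0,0,0,-0.2,0,-1],[0,0,0,0,-0.2,0,-1],[0,0,0,0,-0.2,0,-1]]' |grep -E "pos|t_force"
$J '[[0,0,0,0,-0.2,0,-1],[0,0,0,0,-0.2,0,-1]]' |grep -E "pos|t_force"
python3 -c "
from h import *
rep()"
```

```text
tool_pos: [0.5364, 0.0713, 0.1062]
contact_force: [0.5, 0.3, 0.1]
tool_pos: [0.5374, 0.0528, 0.1096]
contact_force: [0.9, 1.0, 0.7]
tool_pos: [0.5366, 0.041, 0.1094]
contact_force: [0.5, 0.8, 1.0]
t 14.5 case mm [-78.9 -33.4 109.4] F [0.5 0.9 1. ] toolaxes
 [[-1.    -0.005  0.001]
 [-0.005  1.     0.   ]
 [-0.001  0.    -1.   ]]
```

```bash
J="python3 -m jog"
$J '[[0,0,0,0,-0.2,0,-1],[0,0,0,0,-0.15,0,-1]]' |grep -E "pos|t_force"
$J '[[0,0,0,0,-0.1,0,-1],[0,0,0,0,-0.1,0,-1]]' |grep -E "pos|t_force"
$J '[[0,0,0,0,-0.1,0,-1],[0,0,0,0,0,0,-1]]' |grep -E "pos|t_force"
$J '[[0,0,0,0,-0.07,0,-1],[0,0,0,0,0,0,-1]]' |grep -E "pos|t_force"
python3 -c "
from h import *
rep()"
```

```text
tool_pos: [0.5357, 0.0305, 0.1088]
contact_force: [-0.1, 0.7, 0.1]
tool_pos: [0.5352, 0.0248, 0.1086]
contact_force: [0.8, 0.8, 0.3]
tool_pos: [0.5351, 0.0229, 0.1086]
contact_force: [0.9, 4.8, 1.4]
tool_pos: [0.5351, 0.0225, 0.1086]
contact_force: [1.2, 10.8, 0.9]
t 15.5 case mm [-79.3 -52.  108.6] F [ 0.6 10.8  0.9] toolaxes
 [[-1.    -0.005  0.   ]
 [-0.005  1.     0.006]
 [-0.     0.006 -1.   ]]
```

```bash
J="python3 -m jog"
$J '[[0,0,0,0,-0.05,0,-1],[0,0,0,0,0,0,-1]]' |grep -E "pos|t_force"
$J '[[0,0,0,0,0.4,0,-1],[0,0,0,0,0.5,0,-1],[0,0,0,0,0,-1,-1],[0,0,0,-0.8,0.5,-1,-1],[0,0,0,-0.8,0.5,-0.5,-1]]' |grep -E "pos|t_force"
$J '[[0,0,0,0,0,0,-1],[0,0,0,0,0,0,-1]]' |grep -E "pos|t_force"
python3 - <<'E'
from h import *
import pickle
rep()
D={n:viewer.get_image(n) for n in("scene","wrist")};d=D["wrist"]
pickle.dump(D,open("d4.pkl","wb"))
cv2.imwrite("pics/w4.png",cv2.resize(np.hstack([d["img"][80:380,0:400],D["scene"]["img"][100:400,140:500]])[...,::-1],(798,315)))
for y in(-.041,-.071): print(proj(d,toworld((-.08,y,.121))).round(1))
E
```

```text
tool_pos: [0.5351, 0.0222, 0.1087]
contact_force: [1.4, 14.2, 0.7]
tool_pos: [0.5871, 0.0734, 0.1858]
contact_force: [0.2, -0.1, 0.4]
tool_pos: [0.5847, 0.0728, 0.1823]
contact_force: [-0.8, 0.2, -0.4]
t 16.625 case mm [-32.6   1.  182.3] F [-0.8  0.1 -0.4] toolaxes
 [[-1.    -0.006 -0.002]
 [-0.006  1.    -0.001]
 [ 0.002 -0.001 -1.   ]]
[[211.  146.8]]
[[156.  146.5]]
```

View pics/w4.png

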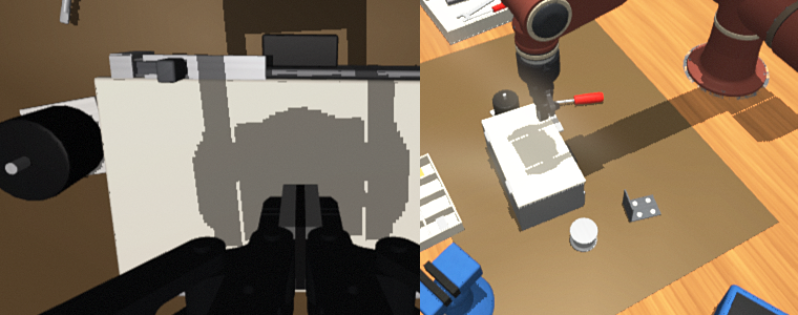

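The bolt now runs into the hook. The tab's top centre is at about u 159 in the wrist view, against 156 predicted for full travel. The lid is flat, the drawer is in, the bystanders have not moved and the hand is clear.

```bash
python3 -c "
from station import finish_job
print(finish_job())"
```

```text
the job is handed in; nothing more can be done
None
```

I pushed the drawer in, then the lid shut, then slid the latch fully across, each to a firm stop using shut fingertips only, and handed the job in at about 17 s with the hand clear; no verdict came back.

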